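Unlock the tumbler barrel and tip out the brass bars

ROBOT

A 6-joint arm with a two-finger parallel gripper is mounted at the origin on the work surface. World frame = base frame: x ahead of the robot, y to its left, z up, the work surface at z = 0. Lengths are in m, angles in rad, forces in N, time in s.
With the tool pointing down it reaches from about 0.3 to 0.775 m from the base axis. Payload 14.6 kg.
Tool frame: the origin (TCP) lies midway between the tips of the shut fingers; the grasp point (between the pads) lies 19 mm behind it (r.grip_point_offset is the distance from the TCP to the grasp point, in m); z points along the fingers, y is the direction in which the jaws open and shut (so a half turn about z gives the same grasp; the last joint's range is limited). The gripper opens to 85 mm and grips with 20 to 120 N. Pads are 22 mm wide; open, the fingers measure 114 mm over their backs; the gripper's body (76 mm by 85 mm) begins 54 mm behind the grasp point. The pads swing forward as they close: fully open they stand 13 mm farther back than shut.
Start: joints at [1.132, 0.3, 1.521, -0, 1.321, -0.067], TCP at [0.2, 0.512, 0.231] pointing down, gripper open.
Joint ranges: [-3.03, 3.03], [-0.79, 2.21], [0.23, 2.52], [-1.04, 4.18], [0, 3.07], [-2.55, 2.55]. Speed limits (rad/s): [2.22, 2.22, 2.57, 3.14, 3.14, 3.14].

INTERFACE

Orientations are given as a unit quaternion [w, x, y, z].
In Python, from station import r gives the robot as it stands.
- The arm moves only by the shell command python3 -m crank 'ROWS' [FORCE]. ROWS is a JSON object of lists of equal length, an entry for each row: "dp": the shift along the world's x, y, z in m, a list of three; "rot": the turn, a rotation vector about the world's x, y, z in rad, a list of three; "claw": the opening, from 0 (shut) to 1 (fully open). In form: {"dp": [[x, y, z], ...], "rot": [[wx, wy, wz], ...], "claw": [claw, ...]}. A call has 1 to 20 rows; each row shifts and turns the commanded pose from where the row before left it; what a row does not reach is not made up. A row lasts 1/12 s, in which the tool goes at most 41.7 mm and 7.16 degrees, less where a joint would pass 70% of its speed; a pose out of reach is approached as far as the arm can. A call is refused whole if a number of a shift passes 0.0417 or a number of a turn 0.125, either way. A call with a gripper value outside its range is refused whole. The fingers move at their own pace and stop on an object; FORCE is the grip in N (left out, the last holds). Time passes only in rows, so rows that do not move let the fingers close. It gives the time, the measured TCP pose, the force and the opening at its end, in the units of the state.
- r.observe(): the state, without advancing time (a new reading comes with each control period).
- r.read_camera(name): name is "side" or "top" or "wrist"; returns a dict with "color" (384x512x3 uint8, red, green, blue), "camera_matrix" (3x3 intrinsics, pixels), "origin" and "attitude" of the camera in the world; the wrist camera has in their place "tool_from_camera" (4x4, takes a point from camera to tool coordinates, whose origin is the TCP and whose axes are the flange's). Camera axes: x right, y up, looking along -z (the intrinsics and any distortion apply to the point x, -y, -z); pixel columns grow to the right and rows downward; lengths in m; the calibration is good to about 2 mm. The wrist camera is an equidistant fisheye: a pixel r from the principal point sees the ray r / f radians off the axis. A picture is of the moment at which its call begins: read the wrist's pose just before it. There is no depth.
- r.hand_in(): hands the job in, once; it reports no verdict.
The state is a dict: "t": time; "q": joint angles; "qvel": joint speeds; "tau": joint torques, N m; "tool_pos": TCP position; "tcp_rot": TCP orientation; "contact_force": force on the tool from outside, world axes, zero at the start; "torque": the same for the moment, N m; "opening": finger opening in m.
Only numpy, scipy, OpenCV 4.12 (cv2) and the standard library are available. Lean on these libraries where they do the work, as an engineer would, in place of code of your own. Each camera call takes 0.05 s, during which the arm holds its last target.

TASK

Empty the tumbling barrel: unscrew the slanted T-handle lock until its pin is clear of the barrel - it has a left-hand thread, so it loosens clockwise; do not screw it in tighter. Then turn the barrel with its crank until the open port faces straight down, so that both brass bars drop into the tray below. Leave the lock loosened, the port facing down and both bars in the tray, and do not disturb the other things on the desk.

Things in the scene. Friction and masses are not known exactly. Their poses are not given: they have to be found in the camera images.
- tumbler: Fixed grey stand of a bench tumbling machine: two uprights 177 mm high. Origin on the desk under the barrel's middle. z up; y is parallel to the barrel's level axis, which lies 165 mm above the origin. The lock is by the +y upright, the crank outside the -y upright, the port starts on the +x side.
- lock (a joint): Turn of the T-handle, rad, left-hand thread: POSITIVE = CLOCKWISE seen from outside, looking along the screw into the machine = loosening. Starts at 0 to 0.4; pin clear of the barrel from 1.83; end stop 2.5. Anticlockwise screws it in; below -0.3 is damage. Takes 0.1 N m, stays where left. The handle moves out 3 mm per rad of loosening.
- lock_handle (a point): Centre of the steel T-handle's cross bar: 76 mm long, 14 mm thick, 24 mm tall along the screw, on a 14 mm stem; 21 mm or more free below the bar before the grey boss. z axis: outward along the screw, leaning 35 deg from vertical towards the tumbler's -x. x axis: along the bar; y: across its 14 mm; both turn with it (at lock 0, y is the tumbler's y).
- drum (a joint): Turn of the barrel about its level axis, rad. 0 = locked, port 60 deg from straight up towards the tumbler's +x. Positive turns its top towards +x; at 2.094 the port faces straight down. Stops at -0.4 and 2.5. The pin holds it near 0 (a little play) while the lock is in. Takes 0.2 N m to turn, stays where it is left.
- crank_handle (a point): Centre of the crank's black grip: level cylinder, 20 mm diameter, 70 mm long along the tumbler's y, spinning freely about itself, so the gripper need not tilt. 55 mm from the barrel's axis, 130 mm to -y of its middle. From straight up it stands 45 deg towards -x at drum 0, 75 deg towards +x with the port down. The arm joins its +y end. Use this point's position only.
- port (a point): Centre of the barrel's open port, one missing side of the grey six-sided barrel (110 mm long inside, 104 mm across flats inside, port 60 mm wide), 52 mm from the barrel's axis.
- tray: Open steel catch tray, fixed under the barrel, 200 x 136 mm (along the tumbler's x and y), 45 mm high, walls and floor 4 mm. Origin at the centre of its underside; axes as the tumbler's. It extends farther on the +x side.
- bar0: Square brass bar, 18 x 75 x 18 mm, 0.2 kg, loose inside the barrel. Origin at the centre of one long face (the lower one at the start); y along its length.
- bar1: The second brass bar, the same.
- wrench: Bystander: steel wrench 190 mm long lying on the desk. Leave alone.
- screwdriver: Bystander: screwdriver 180 mm long lying on the desk. Leave alone.
- carton: Bystander: cardboard carton 140 x 200 x 50 mm. Leave alone.
- jar: Bystander: closed jar, 70 mm in diameter, 90 mm high. Leave alone.

How it is judged:
By the outcome, as a careful person would: the job done as asked, in the order asked, and still so for the second after the job is handed in, with the robot touching nothing.
It also fails if it takes over 72 s, if anything falls off the work surface, if the arm or the gripper's body presses on something with over 40 N, if the wrist force passes 120 N, or if a joint passes its speed limit or range.

## Working session

There is one attempt and no reset: what is moved stays moved. The work goes in short steps, Python scripts to look and compute and a shell command to move; the robot and the scene stay as the last step left them, time stands still between calls to the robot, and variables do not carry over. Pictures are saved under pics/ and viewed, and the job is handed in when it is done.

```bash
mkdir -p pics; ls
cat > h.py <<'E'
import numpy as np,cv2
from station import r
from scipy.spatial.transform import Rotation as R
def snap(n,f):
    c=r.read_camera(n); cv2.imwrite('pics/'+f,c['color'][:,:,::-1]); return c
E
python3 - <<'E'
from h import *
o=r.observe();print(o)
for n in('side','top','wrist'):
    c=snap(n,n+'0.png');print({k:v for k,v in c.items() if k!='color'})
E
```

```text
pics
{'t': 0.0, 'q': array([ 1.13241459e+00,  3.00475905e-01,  1.52161850e+00, -1.07643167e-05,
        1.32067682e+00, -6.66197980e-02]), 'qvel': array([ 0.00084384,  0.00088866, -0.00101435,  0.0013735 , -0.00078777,
       -0.00119475]), 'tau': array([ 9.47716580e-04, -5.43496263e+01, -3.61799991e+01,  6.79702771e-05,
        3.97199226e-03,  1.38433086e-05]), 'tool_pos': array([0.19970376, 0.51220279, 0.23070284]), 'tcp_rot': array([-1.42170910e-04,  1.84811057e-01,  9.82773894e-01, -5.71904220e-04]), 'contact_force': array([ 0.71650633,  0.35127127, -0.17824377]), 'torque': array([ 0.0370102 , -0.00862003, -0.02664022]), 'opening': 0.0856119198091192}
{'camera_matrix': array([[413.06614389,   0.        , 256.17222519],
       [  0.        , 413.06614389, 194.45145325],
       [  0.        ,   0.        ,   1.        ]]), 'origin': array([ 1.05870219, -0.83221276,  0.87851317]), 'attitude': array([0.85519582, 0.44639014, 0.12789845, 0.23025623])}
{'camera_matrix': array([[489.50274936,   0.        , 263.85035726],
       [  0.        , 489.50274936, 190.17998406],
       [  0.        ,   0.        ,   1.        ]]), 'origin': array([2.26919509e-01, 4.33430922e-04, 1.59671389e+00]), 'attitude': array([-0.69925662, -0.07079711,  0.06808504,  0.70809066])}
{'camera_matrix': array([[297.31863964,   0.        , 258.90263916],
       [  0.        , 297.31863964, 191.71999616],
       [  0.        ,   0.        ,   1.        ]]), 'tool_from_camera': array([[ 9.13165900e-04,  9.60979972e-01,  2.76616447e-01,
         6.99764543e-02],
       [ 9.99998986e-01, -1.17974844e-03,  7.97312117e-04,
         3.51070623e-04],
       [ 1.09253880e-03,  2.76615439e-01, -9.60980075e-01,
        -1.42629757e-01],
       [ 0.00000000e+00,  0.00000000e+00,  0.00000000e+00,
         1.00000000e+00]])}
```

View pics/side0.png

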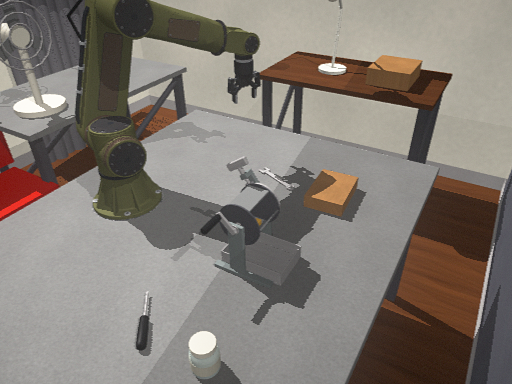

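View pics/top0.png

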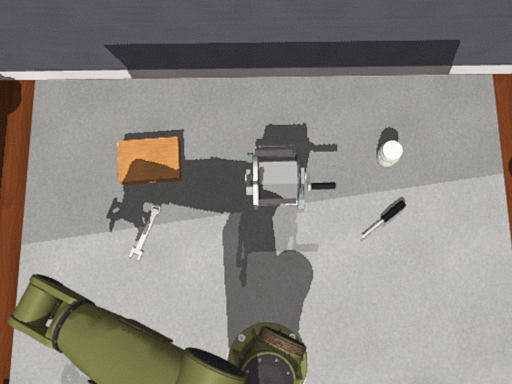

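View pics/wrist0.png

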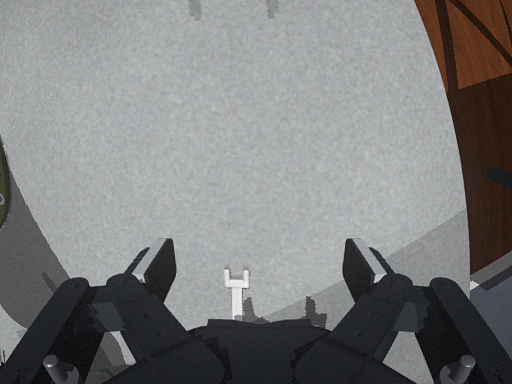

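The side view shows the tumbler around (245,220). In the top view it is near (275,180), with the crank grip at about (323,186) and the lock end to the left at about (250,178). I'll enlarge both.

Run:
```python
import cv2
a=cv2.imread('pics/top0.png')[110:260,200:360];cv2.imwrite('pics/topc.png',cv2.resize(a,None,fx=4.5,fy=4,interpolation=2) if 0 else cv2.resize(a,None,fx=4,fy=4,interpolation=2))
a=cv2.imread('pics/side0.png')[140:290,180:320];cv2.imwrite('pics/sidec.png',cv2.resize(a,None,fx=4,fy=4,interpolation=2))
```

```text
(no output)
```

View pics/topc.png

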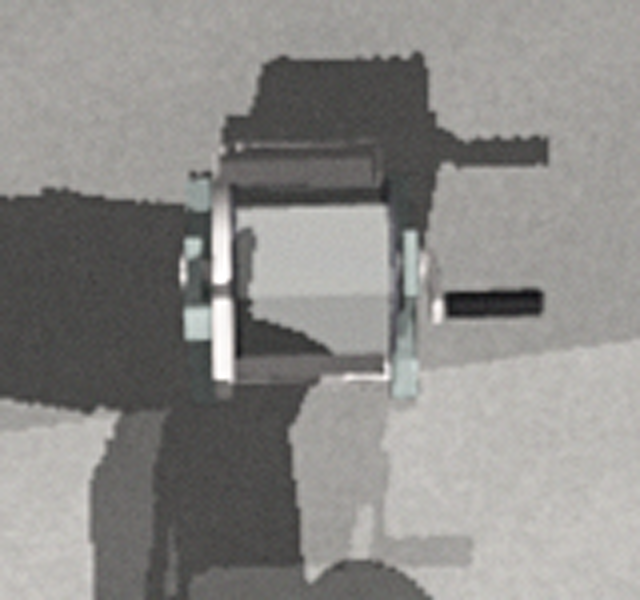

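View pics/sidec.png

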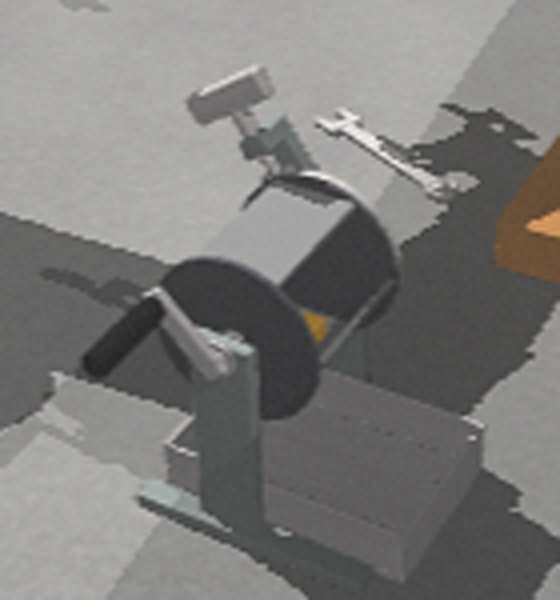

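The T-bar appears end-on: in the top crop it is the bright strip centred near (222,340), and in the side crop the box near (230,95). The crank grip is at side crop (125,335) and top crop (495,302). Next I triangulate these with colour masks for the grip.

```bash
cat >> h.py <<'E'
def ray(c,uv,o=None):
    K=c['camera_matrix']; q=c['attitude']; x=(uv[0]-K[0,2])/K[0,0]; y=(uv[1]-K[1,2])/K[1,1]
    d=R.from_quat([q[1],q[2],q[3],q[0]]).apply([x,-y,-1]); return np.array(c['origin']),d/np.linalg.norm(d)
def wray(c,uv,o):
    K=c['camera_matrix'];T=c['tool_from_camera'];q=o['tcp_rot'];f=K[0,0]
    v=np.array([uv[0]-K[0,2],uv[1]-K[1,2]]);rr=np.linalg.norm(v);th=rr/f
    s=np.sin(th)*v/max(rr,1e-9); dc=np.array([s[0],-s[1],-np.cos(th)])
    W=R.from_quat([q[1],q[2],q[3],q[0]])
    return W.apply(T[:3,3])+o['tool_pos'],W.apply(T[:3,:3]@dc)
def tri(rays):
    A=np.zeros((3,3));b=np.zeros(3)
    for o,d in rays:
        P=np.eye(3)-np.outer(d,d);A+=P;b+=P@o
    p=np.linalg.solve(A,b); return p,[np.linalg.norm((np.eye(3)-np.outer(d,d))@(p-o))*1000 for o,d in rays]
def onz(rd,z):
    o,d=rd;return o+d*(z-o[2])/d[2]
E
python3 - <<'E'
from h import *
s=r.read_camera('side');t=r.read_camera('top')
def dark(c,x0,x1,y0,y1):
    g=c['color'][y0:y1,x0:x1].max(2);m=(g<34).astype('uint8')
    n,l,st,ce=cv2.connectedComponentsWithStats(m)
    for i in range(1,n):
        if st[i,4]>25:
            p=np.argwhere(l==i)[:,::-1].astype(np.float32);rc=cv2.minAreaRect(p)
            bp=cv2.boxPoints(rc)+[x0,y0]
            print(st[i,4],ce[i]+[x0,y0],rc[1],rc[2],bp.round(1).tolist())
dark(s,195,230,205,240);dark(t,305,345,175,195)
for a,b in(((237.5,163.8),(255.3,194.8)),((211.1,223.6),(323.6,185.4))):
    print(tri([ray(s,a),ray(t,b)]))
print(onz(ray(t,(255.3,194.8)),.27))
E
```

```text
37 [323.83783784 183.59459459] (1.7254910469055176, 22.06812286376953) 87.39744567871094 [[311.9, 183.3], [334.0, 182.3], [334.0, 184.0], [312.0, 185.0]]
(array([0.47877101, 0.027897  , 0.27111742]), [np.float64(0.38119431446520774), np.float64(0.38119431446527835)])
(array([ 0.51809561, -0.16879834,  0.20183029]), [np.float64(1.636046694038822), np.float64(1.6360466940388616)])
[0.47868051 0.02768011 0.27      ]
```

Run:
```python
from h import *
t=r.read_camera('top');s=r.read_camera('side')
for thr in(45,60):
    m=(t['color'][177:195,309:342].max(2)<thr)
    print(''.join(''.join('#' if v else '.' for v in row)+'\n' for row in m))
for nm,uv,z in(('g0',(312.5,186),.202),('g1',(335,185),.202)):print(nm,onz(ray(t,uv),z))
m=(s['color'][205:245,190:240].max(2)<50)
print(''.join(''.join('#' if v else '.' for v in row)+'\n' for row in m))
# drum edge & uprights in top crop
f=lambda x,y:((x+.5)/4-.5+200,(y+.5)/4-.5+110)
for nm,p,z in(('fl top L',(237,205),.217),('fl top R',(388,205),.217),('barlow',(222,380),.25),('barhi',(222,300),.29),('grip L',(447,304),.204),('grip R',(541,300),.204),('up+y lo',(197,340),.177),('up+y hi',(193,238),.177),('up-y hi',(411,232),.177),('up-y lo',(405,395),.005)):
    print(nm,onz(ray(t,f(*p)),z).round(4))
```

```text
.................................
.................................
.................................
.................................
.................................
.................................
...#######################.......
...#######################.......
...########..#......#....#.......
...##............................
...#.##.##...##..#.#######.......
....########.....................
.................................
.................................
.................................
.................................
.................................
.................................

.................................
.................................
.................................
.................................
.................................
.................................
...#######################.......
...#######################.......
...#######################.......
...#######################.......
...#######################.......
...##################............
.................................
.................................
...........
[... 1870 characters left out ...]
....................
..................................................
..................................................
..................................................
..................................................
..................................................
..................................................
..................................................

fl top L [0.589  0.0175 0.217 ]
fl top R [ 0.5876 -0.0923  0.217 ]
barlow [0.4546 0.0288 0.25  ]
barhi [0.5031 0.0275 0.29  ]
grip L [ 0.5162 -0.1341  0.204 ]
grip R [ 0.5183 -0.2024  0.204 ]
up+y lo [0.4971 0.0486 0.177 ]
up+y hi [0.5746 0.0511 0.177 ]
up-y hi [ 0.577  -0.1116  0.177 ]
up-y lo [ 0.4816 -0.1164  0.005 ]
```

```bash
cat >> h.py <<'E'
def rot(o): q=o['tcp_rot'];return R.from_quat([q[1],q[2],q[3],q[0]])
a35=np.deg2rad(35);Z=np.array([np.sin(a35),0,-np.cos(a35)]);X=np.array([-np.cos(a35),0,-np.sin(a35)])
G=R.from_matrix(np.c_[X,[0,1,0],Z])
def brief():
    o=r.observe();print('t',round(o['t'],2),'p',o['tool_pos'].round(4),'q',o['q'].round(3),'F',o['contact_force'].round(1),'M',o['torque'].round(2),'op',round(o['opening'],4));return o
E
python3 - <<'E'
from h import *
o=brief()
print((G*rot(o).inv()).as_rotvec(), np.array([.4325,.028,.3373])-o['tool_pos'])
E
```

```text
t 0.35 p [0.1998 0.5124 0.2311] q [ 1.132  0.3    1.521  0.     1.321 -0.067] F [-0.1  0.2  0. ] M [0.   0.01 0.02] op 0.0854
[-0.11328209 -0.60380205  0.36024113] [ 0.23268835 -0.48436634  0.10617359]
```

```bash
python3 -m crank '{"dp":[[0.0116,-0.0242,0.0053],[0.0116,-0.0242,0.0053],[0.0116,-0.0242,0.0053],[0.0116,-0.0242,0.0053],[0.0116,-0.0242,0.0053],[0.0116,-0.0242,0.0053],[0.0116,-0.0242,0.0053],[0.0116,-0.0242,0.0053],[0.0116,-0.0242,0.0053],[0.0116,-0.0242,0.0053],[0.0116,-0.0242,0.0053],[0.0116,-0.0242,0.0053],[0.0116,-0.0242,0.0053],[0.0116,-0.0242,0.0053],[0.0116,-0.0242,0.0053],[0.0116,-0.0242,0.0053],[0.0116,-0.0242,0.0053],[0.0116,-0.0242,0.0053],[0.0116,-0.0242,0.0053],[0.0116,-0.0242,0.0053]],"rot":[[-0.0057,-0.0302,0.018],[-0.0057,-0.0302,0.018],[-0.0057,-0.0302,0.018],[-0.0057,-0.0302,0.018],[-0.0057,-0.0302,0.018],[-0.0057,-0.0302,0.018],[-0.0057,-0.0302,0.018],[-0.0057,-0.0302,0.018],[-0.0057,-0.0302,0.018],[-0.0057,-0.0302,0.018],[-0.0057,-0.0302,0.018],[-0.0057,-0.0302,0.018],[-0.0057,-0.0302,0.018],[-0.0057,-0.0302,0.018],[-0.0057,-0.0302,0.018],[-0.0057,-0.0302,0.018],[-0.0057,-0.0302,0.018],[-0.0057,-0.0302,0.018],[-0.0057,-0.0302,0.018],[-0.0057,-0.0302,0.018]],"claw":[1,1,1,1,1,1,1,1,1,1,1,1,1,1,1,1,1,1,1,1]}' 60
python3 - <<'E'
from h import *
o=brief();print((G*rot(o).inv()).as_rotvec())
c=snap('wrist','w1.png');snap('top','t1.png')
E
```

```text
t: 2.02
tool_pos: [0.432, 0.0271, 0.338]
tcp_rot: [0.302, -0.0, 0.953, -0.001]
contact_force: [0.3, 1.4, 0.1]
opening: 0.0858
t 2.02 p [0.432  0.0271 0.338 ] q [-0.032 -0.367  2.024  0.023  0.871 -1.613] F [0.3 1.4 0.1] M [0.09 0.26 0.02] op 0.0858
[ 0.00138471  0.00319908 -0.00040572]
```

View pics/w1.png

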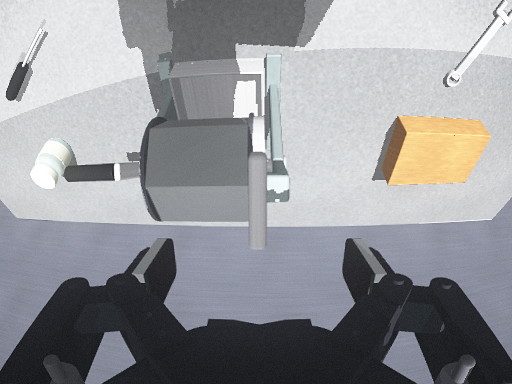

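The bar runs from (258,153) to (258,248) in the wrist view, vertical and centred between the fingers, so the lock is near 0. Next I measure its ends on the plane of its top face.

Run:
```python
from h import *
o=brief();c=r.read_camera('wrist')
im=c['color'].astype(int)
g=im.sum(2)/3
for v in range(146,256,6): print(v,g[v,244:274].astype(int).tolist())
print(g[140:165,258].astype(int),g[238:256,258].astype(int))
```

```text
t 2.12 p [0.4324 0.0255 0.3378] q [-0.036 -0.366  2.023  0.023  0.872 -1.612] F [-1.1 -0.3  0.4] M [-0.01  0.28 -0.02] op 0.0852
146 [128, 125, 125, 125, 126, 108, 83, 84, 81, 72, 212, 255, 254, 252, 252, 252, 252, 252, 252, 252, 253, 255, 212, 109, 190, 208, 213, 193, 124, 98]
152 [121, 127, 124, 126, 126, 110, 83, 85, 91, 106, 120, 124, 125, 124, 122, 129, 125, 122, 124, 123, 143, 197, 196, 188, 205, 214, 209, 215, 144, 90]
158 [125, 123, 122, 125, 128, 102, 106, 141, 156, 159, 159, 168, 171, 168, 166, 169, 168, 170, 166, 168, 163, 160, 157, 151, 130, 175, 192, 191, 156, 103]
164 [125, 129, 123, 124, 128, 104, 119, 155, 171, 171, 173, 179, 179, 178, 177, 177, 181, 177, 177, 174, 172, 175, 164, 158, 141, 145, 161, 162, 162, 146]
170 [129, 124, 125, 124, 129, 109, 117, 157, 166, 165, 174, 180, 179, 177, 179, 179, 179, 181, 174, 174, 174, 169, 166, 159, 140, 144, 152, 157, 177, 159]
176 [126, 126, 126, 127, 129, 108, 117, 153, 164, 171, 174, 182, 182, 181, 177, 180, 179, 177, 176, 174, 172, 173, 163, 161, 137, 202, 230, 230, 230, 228]
182 [125, 124, 122, 127, 128, 115, 124, 154, 163, 
[... 1441 characters left out ...]
72, 172, 172, 162, 162, 153, 138, 149, 155, 156, 156, 156]
242 [162, 166, 162, 160, 159, 162, 157, 147, 152, 164, 169, 174, 172, 177, 170, 173, 172, 179, 171, 172, 169, 163, 156, 151, 135, 149, 149, 155, 153, 154]
248 [160, 163, 163, 157, 160, 157, 160, 161, 160, 165, 173, 183, 186, 184, 183, 180, 182, 182, 181, 184, 177, 167, 163, 154, 154, 155, 151, 153, 151, 151]
254 [165, 159, 158, 158, 162, 164, 161, 159, 158, 160, 164, 164, 161, 159, 157, 158, 160, 156, 159, 161, 157, 158, 160, 160, 153, 156, 153, 152, 159, 158]
[251 252 253 252 252 252 252 253 254 255 255 219 122 131 135 141 157 164
 166 174 177 178 183 179 177] [174 172 172 172 170 171 173 173 172 176 183 176 161 161 160 162 157 156]
```

Run:
```python
import cv2
a=cv2.imread('pics/w1.png')[100:260,200:320];cv2.imwrite('pics/w1c.png',cv2.resize(a,None,fx=3.7,fy=3.7,interpolation=2))
```

```text
(no output)
```

View pics/w1c.png

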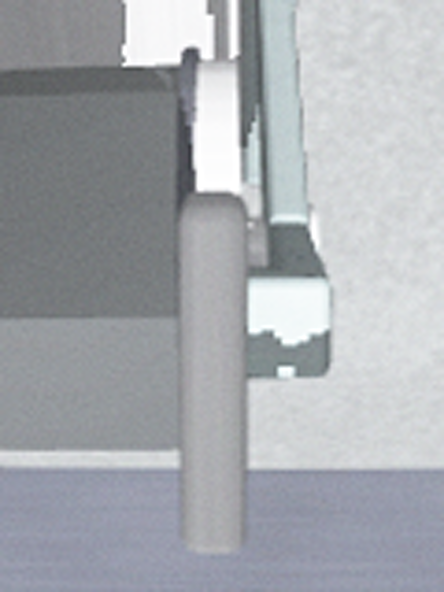

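Run:
```python
from h import *
o=brief();c=r.read_camera('wrist');n=-Z;P=np.array([.479,.028,.271])
for off in(.012,0):
  Q=P+off*n
  for uv in((258.8,155),(259,249),(258.8,170),(259.3,240)):
    a,d=wray(c,uv,o);p=a+d*(n@(Q-a))/(n@d);print(off,uv,p.round(4),'along',((p-P)@X).round(4),'y',p[1].round(4))
t=r.read_camera('top')
print((G*rot(o).inv()).as_rotvec())
```

```text
t 2.17 p [0.4319 0.0268 0.3374] q [-0.032 -0.366  2.024  0.02   0.873 -1.606] F [ 0.1  0.3 -0.2] M [0.02 0.27 0.02] op 0.0855
0.012 (258.8, 155) [0.4418 0.0269 0.2596] along 0.037 y 0.0269
0.012 (259, 249) [0.5032 0.0269 0.3026] along -0.038 y 0.0269
0.012 (258.8, 170) [0.4509 0.0269 0.266 ] along 0.0259 y 0.0269
0.012 (259.3, 240) [0.4967 0.0272 0.298 ] along -0.03 y 0.0272
0 (258.8, 155) [0.4503 0.0268 0.2509] along 0.0351 y 0.0268
0 (259, 249) [0.5151 0.0269 0.2963] along -0.0441 y 0.0269
0 (258.8, 170) [0.4599 0.0268 0.2576] along 0.0234 y 0.0268
0 (259.3, 240) [0.5082 0.0271 0.2915] along -0.0357 y 0.0271
[0.00028106 0.00053048 0.0041131 ]
```

View pics/t1.png

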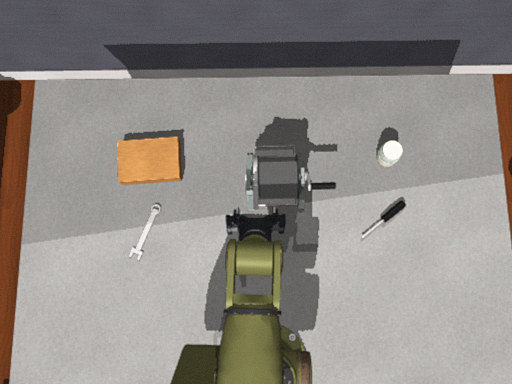

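```bash
python3 -m crank '{"dp":[[0.0058,0,-0.0082],[0.0058,0,-0.0082],[0.0058,0,-0.0082],[0.0058,0,-0.0082],[0.0058,0,-0.0082],[0.0058,0,-0.0082],[0.0058,0,-0.0082],[0.0058,0,-0.0082],[0.0058,0,-0.0082],[0.0058,0,-0.0082],[0,0,0],[0,0,0]],"rot":[[0,0,0],[0,0,0],[0,0,0],[0,0,0],[0,0,0],[0,0,0],[0,0,0],[0,0,0],[0,0,0],[0,0,0],[0,0,0],[0,0,0]],"claw":[1,1,1,1,1,1,1,1,1,1,1,1]}'
python3 - <<'E'
from h import *
o=brief();snap('wrist','w2.png');snap('side','s2.png')
E
```

```text
t: 3.27
tool_pos: [0.4899, 0.0284, 0.2547]
tcp_rot: [0.3, 0.0, 0.954, -0.0]
contact_force: [0.1, -0.3, 0.4]
opening: 0.0856
t 3.27 p [0.4899 0.0284 0.2547] q [-0.023 -0.143  2.048  0.022  0.626 -1.608] F [ 0.1 -0.3  0.4] M [-0.04  0.26  0.04] op 0.0856
```

View pics/w2.png

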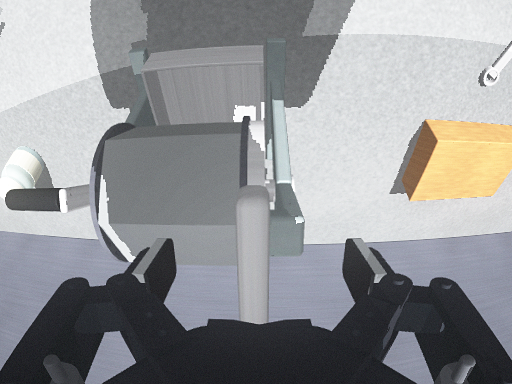

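View pics/s2.png

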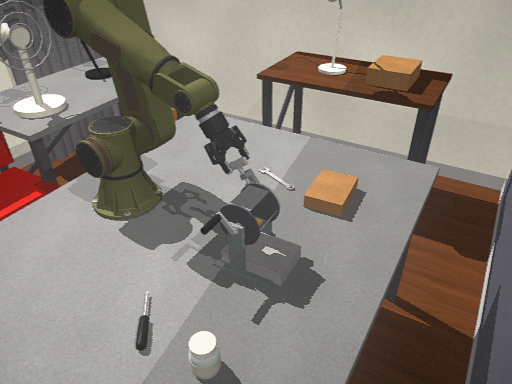

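The bar is between the open fingers, at u≈253 against a centre of 259, about 2 mm towards -y. I shift 2 mm and close.

```bash
python3 -m crank '{"dp":[[0,-0.002,0],[0,0,0],[0,0,0],[0,0,0],[0,0,0],[0,0,0],[0,0,0],[0,0,0],[0,0,0],[0,0,0],[0,0,0],[0,0,0]],"rot":[[0,0,0],[0,0,0],[0,0,0],[0,0,0],[0,0,0],[0,0,0],[0,0,0],[0,0,0],[0,0,0],[0,0,0],[0,0,0],[0,0,0]],"claw":[1,0,0,0,0,0,0,0,0,0,0,0]}' 50
python3 - <<'E'
from h import *
o=brief();snap('side','s3.png')
a=cv2.imread('pics/s3.png')[90:240,150:320];cv2.imwrite('pics/s3c.png',cv2.resize(a,None,fx=4,fy=4,interpolation=2))
E
```

```text
t: 4.37
tool_pos: [0.4898, 0.0263, 0.2554]
tcp_rot: [0.301, 0.0, 0.954, -0.0]
contact_force: [-4.2, -2.9, 3.7]
opening: 0.013
t 4.37 p [0.4898 0.0263 0.2554] q [-0.029 -0.145  2.049  0.027  0.626 -1.617] F [-4.2 -2.9  3.7] M [-0.35  0.55 -0.25] op 0.013
```

View pics/s3c.png

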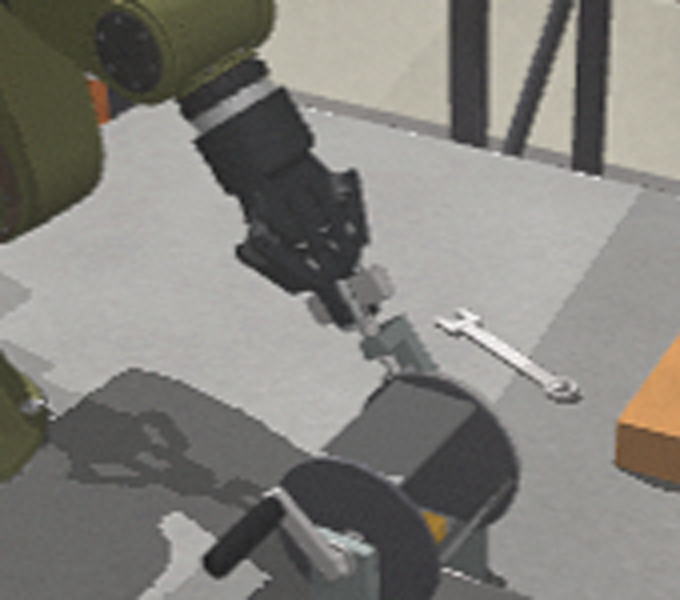

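Gripped squarely at a 13 mm opening with low force. Now I turn clockwise looking into the machine, which is + about tool z (0.574, 0, -0.819), starting with half the turn.

```bash
python3 -m crank '{"dp":[[-0.0002,0,0.0003],[-0.0002,0,0.0003],[-0.0002,0,0.0003],[-0.0002,0,0.0003],[-0.0002,0,0.0003],[-0.0002,0,0.0003],[-0.0002,0,0.0003],[-0.0002,0,0.0003],[-0.0002,0,0.0003],[-0.0002,0,0.0003]],"rot":[[0.0631,0,-0.0901],[0.0631,0,-0.0901],[0.0631,0,-0.0901],[0.0631,0,-0.0901],[0.0631,0,-0.0901],[0.0631,0,-0.0901],[0.0631,0,-0.0901],[0.0631,0,-0.0901],[0.0631,0,-0.0901],[0.0631,0,-0.0901]],"claw":[0,0,0,0,0,0,0,0,0,0]}'
python3 - <<'E'
from h import *
o=brief();print((rot(o)*G.inv()).as_rotvec());snap('side','s4.png')
a=cv2.imread('pics/s4.png')[90:240,150:320];cv2.imwrite('pics/s4c.png',cv2.resize(a,None,fx=4,fy=4,interpolation=2))
E
```

```text
t: 5.25
tool_pos: [0.4881, 0.0268, 0.2585]
tcp_rot: [0.256, 0.501, 0.812, 0.158]
contact_force: [4.5, 3.3, -0.7]
opening: 0.0132
t 5.25 p [0.4881 0.0268 0.2585] q [-0.028 -0.152  2.048  0.028  0.635 -0.511] F [ 4.5  3.3 -0.7] M [ 0.59 -0.3   0.6 ] op 0.0132
[ 6.34684915e-01 -4.76784411e-04 -9.05112594e-01]
```

View pics/s4c.png

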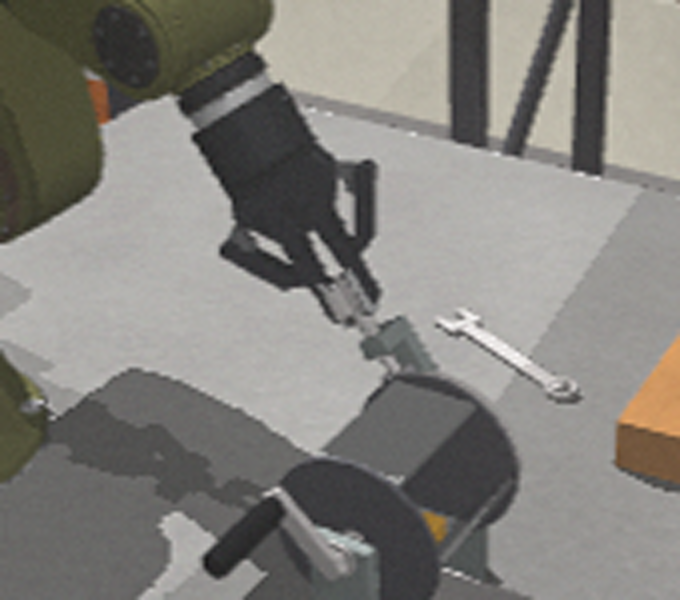

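The handle turned with the gripper and forces stayed low (1.1 rad so far). I continue another 1.1 rad to about 2.2.

```bash
python3 -m crank '{"dp":[[-0.0002,0,0.0003],[-0.0002,0,0.0003],[-0.0002,0,0.0003],[-0.0002,0,0.0003],[-0.0002,0,0.0003],[-0.0002,0,0.0003],[-0.0002,0,0.0003],[-0.0002,0,0.0003],[-0.0002,0,0.0003],[-0.0002,0,0.0003],[0,0,0]],"rot":[[0.0631,0,-0.0901],[0.0631,0,-0.0901],[0.0631,0,-0.0901],[0.0631,0,-0.0901],[0.0631,0,-0.0901],[0.0631,0,-0.0901],[0.0631,0,-0.0901],[0.0631,0,-0.0901],[0.0631,0,-0.0901],[0.0631,0,-0.0901],[0,0,0]],"claw":[0,0,0,0,0,0,0,0,0,0,0]}'
python3 - <<'E'
from h import *
o=brief();print((rot(o)*G.inv()).as_rotvec(), np.linalg.norm((rot(o)*G.inv()).as_rotvec()));snap('side','s5.png')
a=cv2.imread('pics/s5.png')[90:240,150:320];cv2.imwrite('pics/s5c.png',cv2.resize(a,None,fx=4,fy=4,interpolation=2))
E
```

```text
t: 6.22
tool_pos: [0.4867, 0.0267, 0.2618]
tcp_rot: [0.136, 0.851, 0.43, 0.27]
contact_force: [13.9, 3.4, -4.2]
opening: 0.0132
t 6.22 p [0.4867 0.0267 0.2618] q [-0.029 -0.16   2.047  0.029  0.642  0.589] F [13.9  3.4 -4.2] M [ 0.72 -1.38  0.35] op 0.0132
[ 1.26803256e+00 -4.10031185e-04 -1.80618596e+00] 2.2068562378620458
```

View pics/s5c.png

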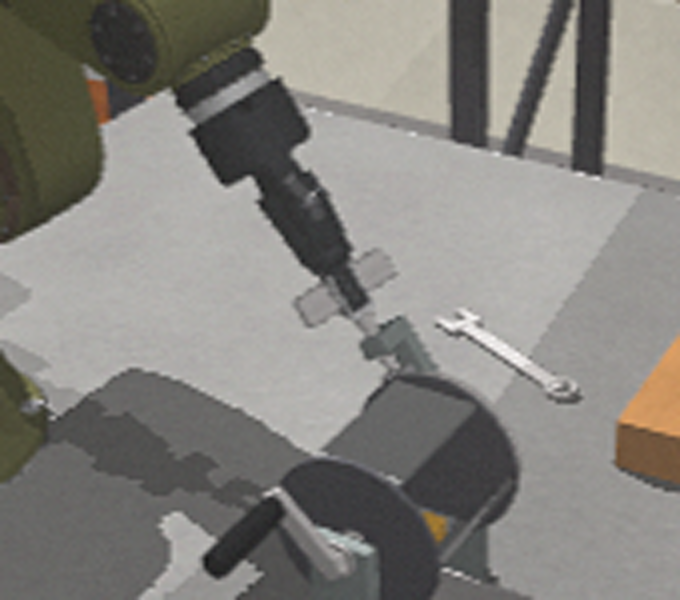

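The bar has turned 2.2 rad. I open partly and back straight off along the screw axis.

```bash
python3 -m crank '{"dp":[[0,0,0],[0,0,0],[0,0,0],[0,0,0],[0,0,0],[-0.0058,0,0.0082],[-0.0058,0,0.0082],[-0.0058,0,0.0082],[-0.0058,0,0.0082],[-0.0058,0,0.0082],[-0.0058,0,0.0082],[-0.0058,0,0.0082],[-0.0058,0,0.0082],[-0.0058,0,0.0082],[-0.0058,0,0.0082],[-0.0058,0,0.0082]],"rot":[[0,0,0],[0,0,0],[0,0,0],[0,0,0],[0,0,0],[0,0,0],[0,0,0],[0,0,0],[0,0,0],[0,0,0],[0,0,0],[0,0,0],[0,0,0],[0,0,0],[0,0,0],[0,0,0]],"claw":[0.5,0.5,0.5,0.5,0.5,0.5,0.5,0.5,0.5,0.5,0.5,0.5,0.5,0.5,0.5,0.5]}'
python3 - <<'E'
from h import *
o=brief();c=snap('wrist','w6.png')
D=R.from_matrix(np.c_[[0,1,0],[1,0,0],[0,0,-1]])
print((D*rot(o).inv()).as_rotvec())
E
```

```text
t: 7.6
tool_pos: [0.4213, 0.0264, 0.3525]
tcp_rot: [0.136, 0.85, 0.433, 0.268]
contact_force: [-0.3, 0.5, 0.1]
opening: 0.0426
t 7.6 p [0.4213 0.0264 0.3525] q [-0.036 -0.402  2.012  0.026  0.921  0.583] F [-0.3  0.5  0.1] M [-0.03  0.26 -0.03] op 0.0426
[-0.19211981  0.59048965  0.60914808]
```

View pics/w6.png

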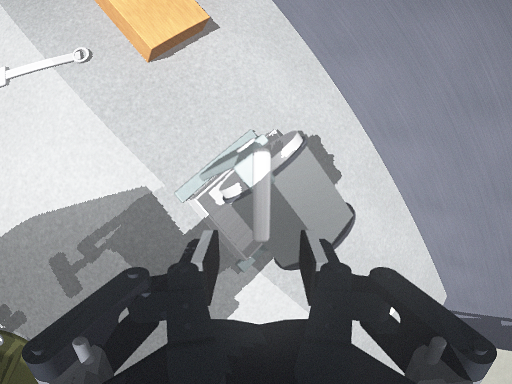

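The bar is vertical in the turned tool's view at (262,150–240), so it stayed at about 2.2. Next I go above the crank grip with the tool pointing down and the jaws opening along x.

```bash
python3 -m crank '{"dp":[[0.0061,-0.0125,-0.0014],[0.0061,-0.0125,-0.0014],[0.0061,-0.0125,-0.0014],[0.0061,-0.0125,-0.0014],[0.0061,-0.0125,-0.0014],[0.0061,-0.0125,-0.0014],[0.0061,-0.0125,-0.0014],[0.0061,-0.0125,-0.0014],[0.0061,-0.0125,-0.0014],[0.0061,-0.0125,-0.0014],[0.0061,-0.0125,-0.0014],[0.0061,-0.0125,-0.0014],[0.0061,-0.0125,-0.0014],[0.0061,-0.0125,-0.0014],[0.0061,-0.0125,-0.0014],[0.0061,-0.0125,-0.0014],[0,0,0]],"rot":[[-0.012,0.0369,0.0381],[-0.012,0.0369,0.0381],[-0.012,0.0369,0.0381],[-0.012,0.0369,0.0381],[-0.012,0.0369,0.0381],[-0.012,0.0369,0.0381],[-0.012,0.0369,0.0381],[-0.012,0.0369,0.0381],[-0.012,0.0369,0.0381],[-0.012,0.0369,0.0381],[-0.012,0.0369,0.0381],[-0.012,0.0369,0.0381],[-0.012,0.0369,0.0381],[-0.012,0.0369,0.0381],[-0.012,0.0369,0.0381],[-0.012,0.0369,0.0381],[0,0,0]],"claw":[1,1,1,1,1,1,1,1,1,1,1,1,1,1,1,1,1]}'
python3 - <<'E'
from h import *
o=brief();c=snap('wrist','w7.png');snap('side','s7.png')
D=R.from_matrix(np.c_[[0,1,0],[1,0,0],[0,0,-1]])
print((D*rot(o).inv()).as_rotvec())
E
```

```text
t: 9.07
tool_pos: [0.5202, -0.175, 0.328]
tcp_rot: [-0.001, 0.706, 0.708, -0.002]
contact_force: [-0.4, 0.1, -0.4]
opening: 0.0857
t 9.07 p [ 0.5202 -0.175   0.328 ] q [-0.39   0.246  1.367 -0.002  1.532 -0.392] F [-0.4  0.1 -0.4] M [ 0.05 -0.04 -0.08] op 0.0857
[ 0.00028679 -0.00418758 -0.00180329]
```

View pics/w7.png

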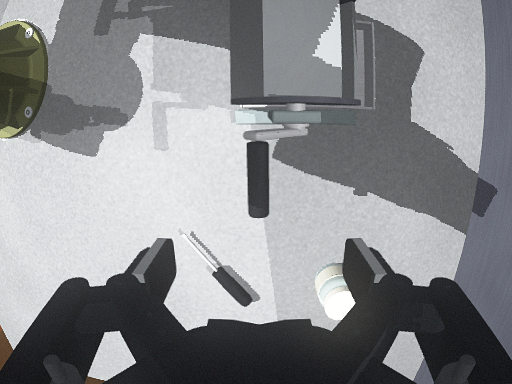

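View pics/s7.png

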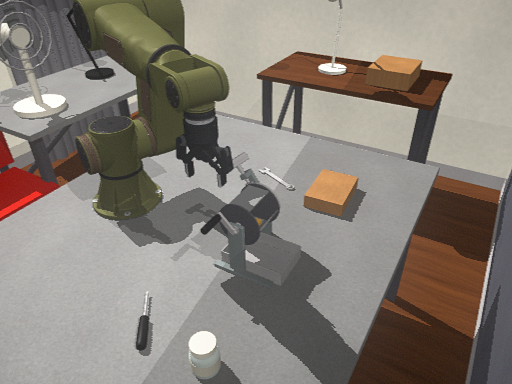

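The wrist view shows the grip from (258,142) to (258,217), centred in u. I check its position and yaw.

Run:
```python
from h import *
o=brief();c=r.read_camera('wrist')
for uv in((258.5,143),(258.5,216)): print(onz(wray(c,uv,o),.204))
g=c['color'].max(2)<60
for v in range(150,215,10):
    u=np.where(g[v,235:285])[0]+235; print(v,u.min(),u.max(),onz(wray(c,((u.min()+u.max())/2,v),o),.204).round(4))
```

```text
t 9.17 p [ 0.5196 -0.1735  0.3287] q [-0.389  0.241  1.371  0.     1.53  -0.389] F [-0.8  0.8 -0.1] M [ 0.   -0.05  0.06] op 0.0851
[ 0.51946587 -0.13454759  0.204     ]
[ 0.51946781 -0.20451907  0.204     ]
150 248 267 [ 0.5186 -0.1409  0.204 ]
160 248 267 [ 0.5186 -0.1502  0.204 ]
170 248 268 [ 0.519  -0.1595  0.204 ]
180 249 267 [ 0.519 -0.169  0.204]
190 249 267 [ 0.519  -0.1786  0.204 ]
200 249 268 [ 0.5195 -0.1884  0.204 ]
210 268 268 [ 0.5285 -0.1984  0.204 ]
```

```bash
python3 -m crank '{"dp":[[0,0,-0.012],[0,0,-0.012],[0,0,-0.012],[0,0,-0.012],[0,0,-0.012],[0,0,-0.012],[0,0,-0.012],[0,0,-0.012],[0,0,-0.012],[0,0,-0.012],[0,0,-0.012],[0,0,-0.012],[0,0,0],[0,0,0],[0,0,0],[0,0,0],[0,0,0],[0,0,0],[0,0,0],[0,0,0]],"rot":[[0,0,0],[0,0,0],[0,0,0],[0,0,0],[0,0,0],[0,0,0],[0,0,0],[0,0,0],[0,0,0],[0,0,0],[0,0,0],[0,0,0],[0,0,0],[0,0,0],[0,0,0],[0,0,0],[0,0,0],[0,0,0],[0,0,0],[0,0,0]],"claw":[1,1,1,1,1,1,1,1,1,1,1,1,1,0,0,0,0,0,0,0]}' 30
python3 - <<'E'
from h import *
o=brief();c=snap('wrist','w8.png');snap('side','s8.png')
a=cv2.imread('pics/s8.png')[140:290,150:320];cv2.imwrite('pics/s8c.png',cv2.resize(a,None,fx=4,fy=4,interpolation=2))
# arc rows
A0=-np.pi/4
for k in range(0,25):
    t=A0+k*2.094/24; print(k,(.558+.055*np.sin(t)).round(4),(.165+.055*np.cos(t)).round(4),end=' | ')
E
```

```text
t: 10.88
tool_pos: [0.5193, -0.1736, 0.1856]
tcp_rot: [-0.0, 0.707, 0.707, -0.0]
contact_force: [-6.2, 0.8, 6.9]
opening: 0.0191
t 10.88 p [ 0.5193 -0.1736  0.1856] q [-3.890e-01  3.360e-01  1.583e+00 -1.000e-03  1.223e+00 -3.890e-01] F [-6.2  0.8  6.9] M [0.06 0.93 0.13] op 0.0191
0 0.5191 0.2039 | 1 0.5226 0.2071 | 2 0.5265 0.2101 | 3 0.5305 0.2126 | 4 0.5348 0.2148 | 5 0.5392 0.2167 | 6 0.5438 0.2181 | 7 0.5484 0.2192 | 8 0.5532 0.2198 | 9 0.558 0.22 | 10 0.5628 0.2198 | 11 0.5675 0.2192 | 12 0.5722 0.2181 | 13 0.5768 0.2167 | 14 0.5812 0.2149 | 15 0.5855 0.2126 | 16 0.5895 0.2101 | 17 0.5933 0.2071 | 18 0.5969 0.2039 | 19 0.6001 0.2004 | 20 0.603 0.1966 | 21 0.6056 0.1925 | 22 0.6078 0.1883 | 23 0.6097 0.1838 | 24 0.6111 0.1793 |
```

View pics/s8c.png

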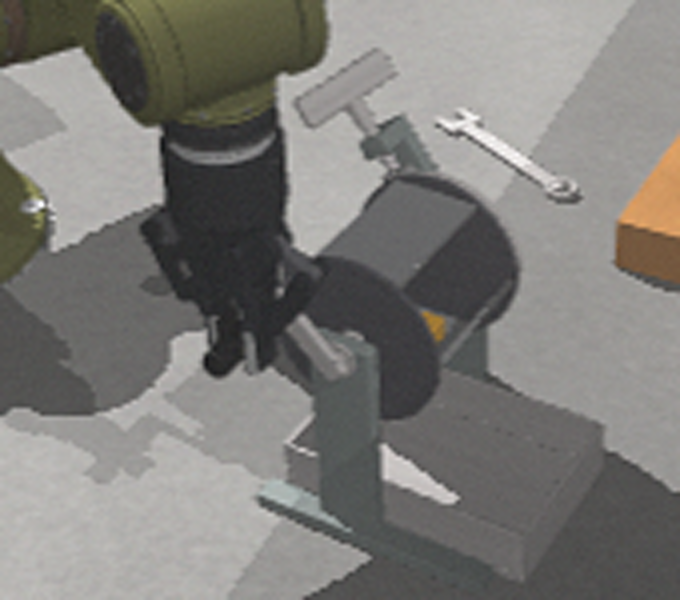

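The grip is held and the lock handle sits as I left it. I turn the crank along the arc, in three parts.

```bash
python3 -m crank '{"dp":[[0.0036,0,0.0032],[0.0038,0,0.003],[0.004,0,0.0025],[0.0043,0,0.0022],[0.0044,0,0.0019],[0.0046,0,0.0014],[0.0046,0,0.0011],[0.0048,0,0.0006]],"rot":[[0,0,0],[0,0,0],[0,0,0],[0,0,0],[0,0,0],[0,0,0],[0,0,0],[0,0,0]],"claw":[0,0,0,0,0,0,0,0]}'
python3 - <<'E'
from h import *
o=brief()
E
```

```text
t: 11.65
tool_pos: [0.5533, -0.1731, 0.2011]
tcp_rot: [-0.001, 0.707, 0.707, -0.0]
contact_force: [-6.6, 5.2, 3.1]
opening: 0.0193
t 11.65 p [ 0.5533 -0.1731  0.2011] q [-0.366  0.392  1.469  0.     1.283 -0.367] F [-6.6  5.2  3.1] M [0.66 0.94 0.14] op 0.0193
```

The force is about 9 N, so the crank turns freely. On with the arc.

```bash
python3 -m crank '{"dp":[[0.0048,0,0.0002],[0.0048,0,-0.0002],[0.0047,0,-0.0006],[0.0047,0,-0.0011],[0.0046,0,-0.0014],[0.0044,0,-0.0018],[0.0043,0,-0.0023],[0.004,0,-0.0025]],"rot":[[0,0,0],[0,0,0],[0,0,0],[0,0,0],[0,0,0],[0,0,0],[0,0,0],[0,0,0]],"claw":[0,0,0,0,0,0,0,0]}'
python3 - <<'E'
from h import *
o=brief();snap('side','s9.png')
a=cv2.imread('pics/s9.png')[140:290,150:320];cv2.imwrite('pics/s9c.png',cv2.resize(a,None,fx=4,fy=4,interpolation=2))
E
```

```text
t: 12.32
tool_pos: [0.5896, -0.1725, 0.191]
tcp_rot: [-0.002, 0.707, 0.707, -0.0]
contact_force: [-8.4, 8.4, 1.8]
opening: 0.0191
t 12.32 p [ 0.5896 -0.1725  0.191 ] q [-3.450e-01  4.770e-01  1.371e+00  1.000e-03  1.296e+00 -3.460e-01] F [-8.4  8.4  1.8] M [1.2  1.11 0.1 ] op 0.0191
```

View pics/s9c.png

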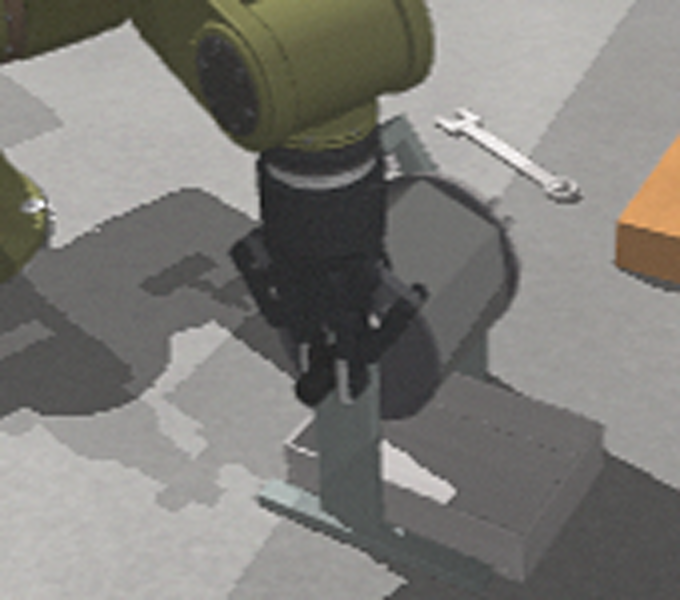

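```bash
python3 -m crank '{"dp":[[0.0038,0.0003,-0.003],[0.0036,0.0003,-0.0032],[0.0032,0.0002,-0.0035],[0.0029,0.0002,-0.0038],[0.0026,0.0002,-0.0041],[0.0022,0.0002,-0.0042],[0.0019,0.0002,-0.0045],[0.0014,0,-0.0045],[0,0,0],[0,0,0],[0,0,0],[0,0,0]],"rot":[[0,0,0],[0,0,0],[0,0,0],[0,0,0],[0,0,0],[0,0,0],[0,0,0],[0,0,0],[0,0,0],[0,0,0],[0,0,0],[0,0,0]],"claw":[0,0,0,0,0,0,0,0,0,0,0,0]}'
python3 - <<'E'
from h import *
o=brief();snap('side','s10.png')
a=cv2.imread('pics/s10.png')[140:290,150:320];cv2.imwrite('pics/s10c.png',cv2.resize(a,None,fx=4,fy=4,interpolation=2))
snap('wrist','w10.png')
E
```

```text
t: 13.37
tool_pos: [0.6109, -0.1721, 0.1599]
tcp_rot: [-0.001, 0.707, 0.707, -0.001]
contact_force: [-4.9, -0.9, -6.4]
opening: 0.019
t 13.37 p [ 0.6109 -0.1721  0.1599] q [-3.320e-01  5.500e-01  1.337e+00 -1.000e-03  1.257e+00 -3.320e-01] F [-4.9 -0.9 -6.4] M [-0.26  0.85  0.17] op 0.019
```

View pics/s10c.png

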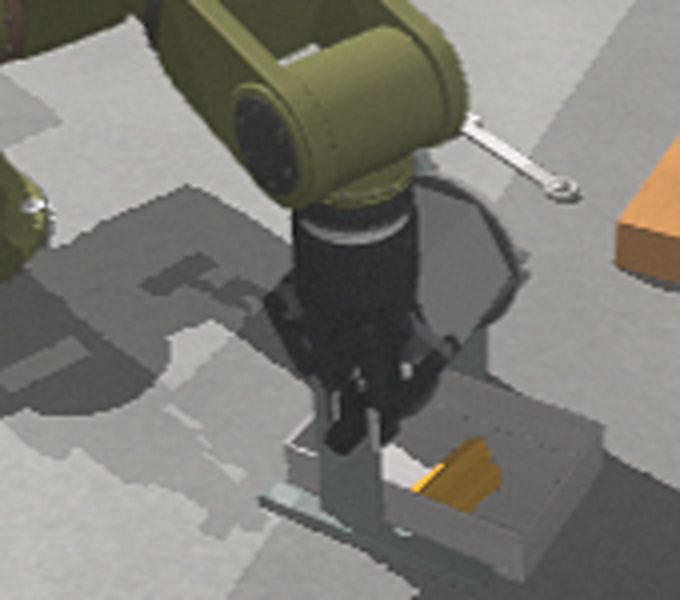

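View pics/w10.png

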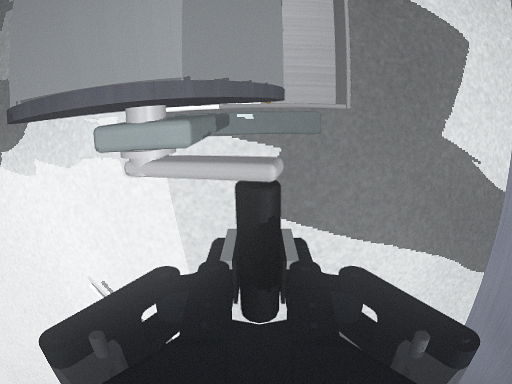

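The crank is at the end angle, and brass shows in the tray at crop (460,475). I release and go straight up to check the bars and port.

```bash
python3 -m crank '{"dp":[[0,0,0],[0,0,0],[0,0,0],[0,0,0],[0,0,0],[0,0,0],[0,0,0.015],[0,0,0.015],[0,0,0.015],[0,0,0.015],[0,0,0.015],[0,0,0.015],[0,0,0.015],[0,0,0.015],[0,0,0.015],[0,0,0.015],[0,0,0.015],[0,0,0.015],[0,0,0]],"rot":[[0,0,0],[0,0,0],[0,0,0],[0,0,0],[0,0,0],[0,0,0],[0,0,0],[0,0,0],[0,0,0],[0,0,0],[0,0,0],[0,0,0],[0,0,0],[0,0,0],[0,0,0],[0,0,0],[0,0,0],[0,0,0],[0,0,0]],"claw":[1,1,1,1,1,1,1,1,1,1,1,1,1,1,1,1,1,1,1]}'
python3 - <<'E'
from h import *
o=brief();c=snap('wrist','w11.png')
snap('side','s11.png')
a=cv2.imread('pics/s11.png')[130:290,150:320];cv2.imwrite('pics/s11c.png',cv2.resize(a,None,fx=4,fy=3.75,interpolation=2) if 0 else cv2.resize(a,None,fx=3.7,fy=3.7,interpolation=2))
E
```

```text
t: 15.05
tool_pos: [0.612, -0.1721, 0.3437]
tcp_rot: [0.002, 0.707, 0.707, 0.001]
contact_force: [-0.0, 0.8, 0.2]
opening: 0.0855
t 15.05 p [ 0.612  -0.1721  0.3437] q [-0.332  0.45   1.062 -0.     1.625 -0.332] F [-0.   0.8  0.2] M [-0.04  0.05  0.04] op 0.0855
```

View pics/s11c.png

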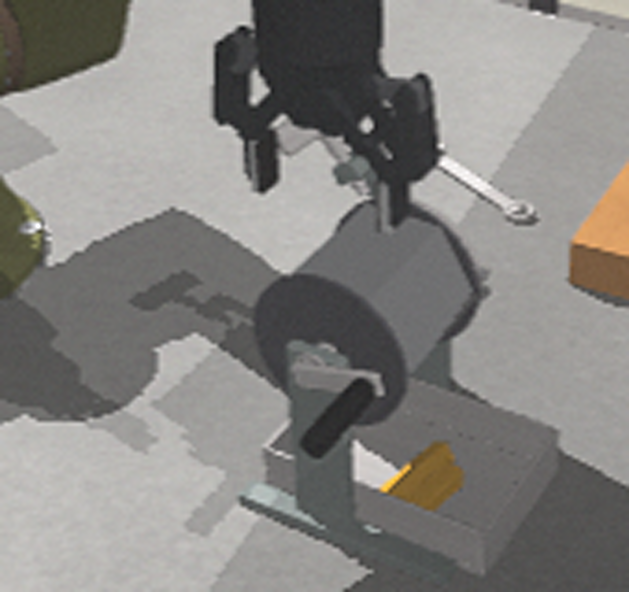

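View pics/w11.png

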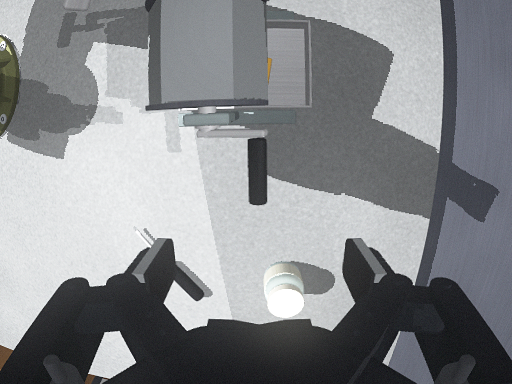

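Run:
```python
from h import *
a=cv2.imread('pics/s11.png')[235:285,235:300];cv2.imwrite('pics/s11d.png',cv2.resize(a,None,fx=10,fy=10,interpolation=2))
s=r.read_camera('side');im=s['color'][235:285,235:300].astype(int)
m=((im[:,:,0]-im[:,:,2])>50);ys,xs=np.where(m);print(m.sum(),xs.min()+235,xs.max()+235,ys.min()+235,ys.max()+235)
m8=(m*255).astype('uint8')
h,_=cv2.findContours(m8,0,2)
for c in h:
    if cv2.contourArea(c)>5:
        p=cv2.approxPolyDP(c,1.5,True)[:,0]+[235,235]
        for q in p: print(q,onz(ray(s,q.astype(float)),.004).round(3),onz(ray(s,q.astype(float)),.022).round(3))
```

```text
233 253 274 250 267
[274 257] [ 0.624 -0.011  0.004] [ 0.633 -0.028  0.022]
[271 255] [ 0.612 -0.008  0.004] [ 0.621 -0.025  0.022]
[270 250] [0.598 0.01  0.004] [ 0.608 -0.007  0.022]
[267 250] [0.59  0.006 0.004] [ 0.6   -0.011  0.022]
[253 262] [ 0.58  -0.061  0.004] [ 0.589 -0.077  0.022]
[267 267] [ 0.627 -0.059  0.004] [ 0.635 -0.075  0.022]
[273 262] [ 0.632 -0.032  0.004] [ 0.641 -0.048  0.022]
```

View pics/s11d.png

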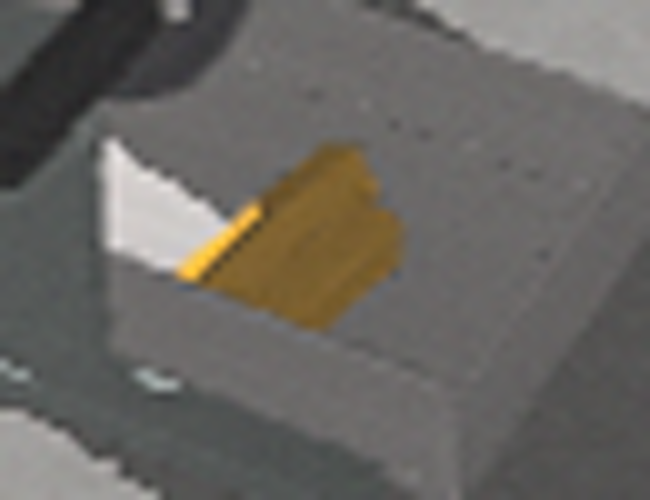

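Two brass pieces appear side by side in the tray, with a notch between their ends at (375,190). To confirm, I look from the +x side with the wrist camera.

```bash
python3 -m crank '{"dp":[[0.0056,0.008,0.001],[0.0056,0.008,0.001],[0.0056,0.008,0.001],[0.0056,0.008,0.001],[0.0056,0.008,0.001],[0.0056,0.008,0.001],[0.0056,0.008,0.001],[0.0056,0.008,0.001],[0.0056,0.008,0.001],[0.0056,0.008,0.001],[0.0056,0.008,0.001],[0.0056,0.008,0.001],[0.0056,0.008,0.001],[0.0056,0.008,0.001],[0,0,0]],"rot":[[0,0,-0.112],[0,0,-0.112],[0,0,-0.112],[0,0,-0.112],[0,0,-0.112],[0,0,-0.112],[0,0,-0.112],[0,0,-0.112],[0,0,-0.112],[0,0,-0.112],[0,0,-0.112],[0,0,-0.112],[0,0,-0.112],[0,0,-0.112],[0,0,0]],"claw":[1,1,1,1,1,1,1,1,1,1,1,1,1,1,1]}'
python3 - <<'E'
from h import *
o=brief();c=snap('wrist','w12.png');snap('side','s12.png')
E
```

```text
t: 16.45
tool_pos: [0.6905, -0.0586, 0.3528]
tcp_rot: [-0.001, 1.0, -0.0, -0.001]
contact_force: [-0.9, -0.2, -0.2]
opening: 0.0853
t 16.45 p [ 0.6905 -0.0586  0.3528] q [-1.380e-01  6.130e-01  8.010e-01  1.000e-03  1.730e+00  1.434e+00] F [-0.9 -0.2 -0.2] M [-0.02  0.03 -0.01] op 0.0853
```

View pics/w12.png

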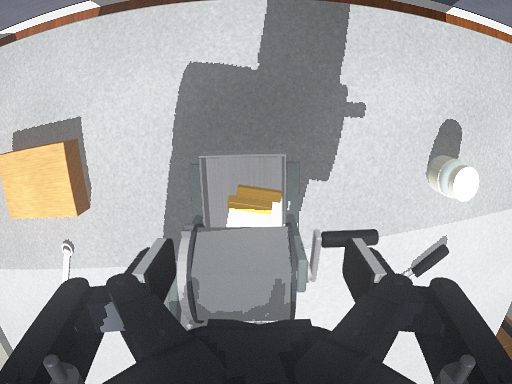

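View pics/s12.png

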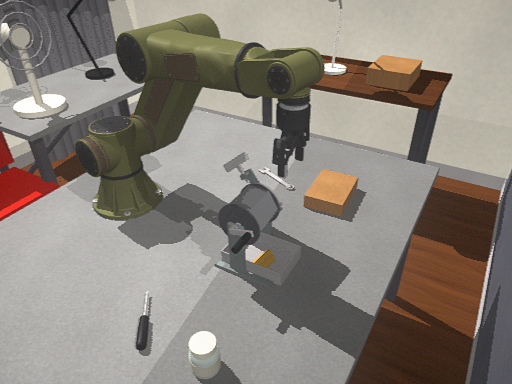

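Run:
```python
from h import *
o=r.observe();c=r.read_camera('wrist');s=r.read_camera('side');t=r.read_camera('top')
a=cv2.imread('pics/w12.png')[145:300,180:390];cv2.imwrite('pics/w12c.png',cv2.resize(a,None,fx=3.8,fy=3.8,interpolation=2))
g=c['color'].max(2)[225:255,310:390]<55
n,l,st,ce=cv2.connectedComponentsWithStats(g.astype('uint8'));i=1+st[1:,4].argmax();print(st[i],ce[i]+[310,225])
w=wray(c,ce[i]+[310,225],o)
g=s['color'].max(2)[225:260,225:260]<45
n,l,st,ce2=cv2.connectedComponentsWithStats(g.astype('uint8'));i=1+st[1:,4].argmax();print(st[i],ce2[i]+[225,225])
p,e=tri([w,ray(s,ce2[i]+[225,225])]);print(p,e);print(np.rad2deg(np.arctan2(p[0]-.558,p[2]-.165)))
p=onz(w,.179);print(p,np.rad2deg(np.arcsin(min(1,(p[0]-.558)/.055))))
```

```text
[16 19 23 11 38] [340.05263158 247.52631579]
[16  8  9  6 12] [245.08333333 235.        ]
[ 0.611377   -0.15392576  0.19461068] [np.float64(4.088079835015429), np.float64(4.088079835015409)]
60.9808479768853
[ 0.59883974 -0.15987457  0.179     ] 47.948293668297296
```

View pics/w12c.png

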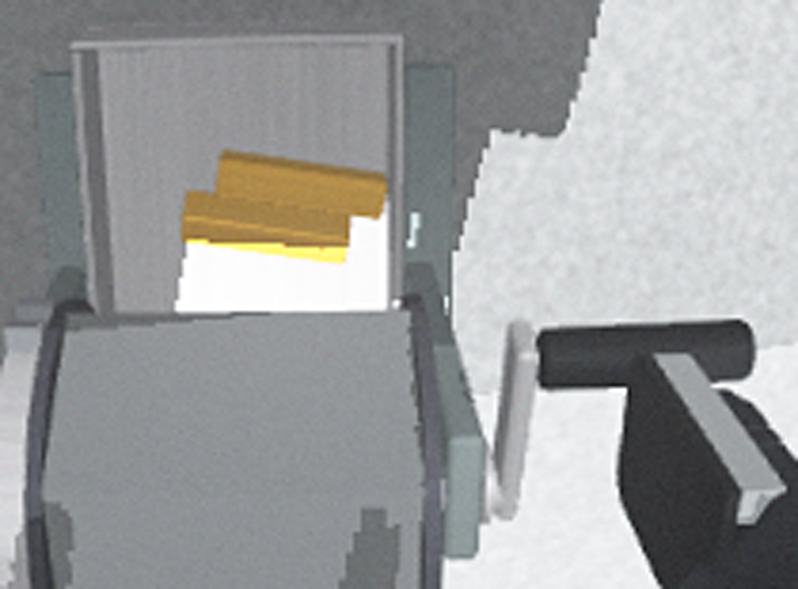

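The enlargement clearly shows two separate bars lying in the tray, at (300,180) and (265,220). The automatic grip mask caught only part of the grip, so I redo the crank angle check with cleaner pixels.

Run:
```python
from h import *
o=r.observe();c=r.read_camera('wrist');s=r.read_camera('side')
w0,w1=(180+540/3.8,145+360/3.8),(180+750/3.8,145+349/3.8)
a=s['color'][:,:,::-1][215:265,215:275];cv2.imwrite('pics/s13.png',cv2.resize(a,None,fx=10,fy=10,interpolation=2))
a=c['color'][:,:,::-1][215:265,300:400];cv2.imwrite('pics/w13.png',cv2.resize(a,None,fx=8,fy=8,interpolation=2))
```

```text
(no output)
```

View pics/s13.png

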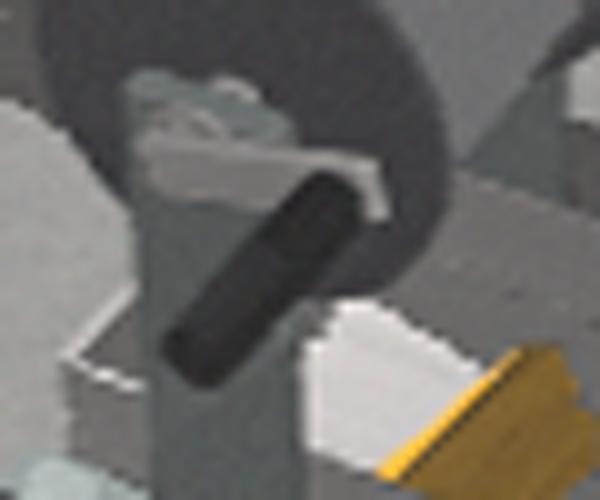

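View pics/w13.png

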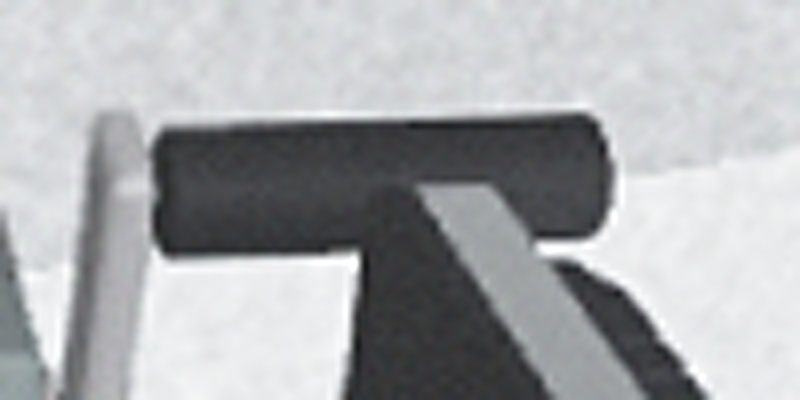

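Run:
```python
from h import *
o=brief();c=r.read_camera('wrist');s=r.read_camera('side')
p,e=tri([wray(c,(347.3,237.7),o),ray(s,(240.6,242.6))]);print(p,e,np.rad2deg(np.arctan2(p[0]-.558,p[2]-.165)))
for dx in(-.002,.002): print(np.rad2deg(np.arctan2(p[0]-.558+dx,p[2]-.165+dx)),np.rad2deg(np.arctan2(p[0]-.558-dx,p[2]-.165+dx)))
# hub (axis) in side: hub pixel vs arm
```

```text
t 16.8 p [ 0.6898 -0.0605  0.3545] q [-0.14   0.61   0.801  0.     1.73   1.426] F [-0.2  0.1 -1.2] M [ 0.05  0.04 -0.04] op 0.0855
[ 0.61029373 -0.16891164  0.1767803 ] [np.float64(0.15984221875155627), np.float64(0.15984221875151838)] 77.30480023275518
78.99540422740465 79.7884358113756
75.75847967575658 74.67722529479859
```

The crank stands at 77° by triangulation and 75° by arm position, against a target of 75°. Both bars are in the tray and the robot is clear, so I hand in.

```bash
python3 -c "
from station import r
print(r.hand_in())"
```

```text
the job is handed in; nothing more can be done
None
```

The barrel is emptied and the job is handed in, at about 17 s on the robot clock. No verdict was reported.

- **Lock:** I gripped the T-handle along the screw and turned it clockwise by about 2.2 rad, where the pin is clear from 1.83. After release, the wrist and side cameras showed it still at that angle.
- **Barrel:** I then turned the crank about 120° until the port faced down. The arm's position put the grip at 75° from vertical, which is the target. Triangulating the grip afterwards gave 77°, within the roughly 3° measuring error.
- **Bars:** The last wrist picture shows both brass bars lying side by side in the tray.
- **Other checks:** The wrist force readings I took stayed below about 15 N. The wrench, screwdriver, carton and jar were left alone and look unmoved in the pictures. The robot stood clear of everything at hand-in.
- **Check that disagreed:** My first colour-mask check of the crank grip caught only part of it and gave a wrong angle of 48–61°. The 77° comes from pixels I picked by hand, where the two camera views agreed to 0.2 mm.

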